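Feed a row of cream jars up to the lane's end stop

ROBOT

A 6-joint arm with a two-finger parallel gripper is mounted at the origin on the work surface. World frame = base frame: x ahead of the robot, y to its left, z up, the work surface at z = 0. Lengths are in m, angles in rad, forces in N, time in s.
With the tool pointing down it reaches from about 0.35 to 0.775 m from the base axis. Payload 5.5 kg.
Tool frame: the origin (TCP) lies on the centre line of the jaws, within the pads' length; the fingertips stand 11 mm ahead of it and the grasp point (between the pads) lies 8 mm behind it (env.tip_reach is the distance from the TCP to the fingertips, in m); z points along the fingers, x is the direction in which the jaws open and shut, and the axes are right-handed (so a half turn about z gives the same grasp; the last joint's range is limited). The gripper opens to 85 mm and grips with 20 to 120 N. Pads are 22 mm wide; open, the fingers measure 114 mm over their backs; the gripper's body (76 mm by 85 mm) begins 54 mm behind the grasp point. The pads swing forward as they close: fully open they stand 13 mm farther back than shut.
Start: joints at [-1.444, 0.313, 0.046, 1.304, 0, 1.431], TCP at [0.152, -0.555, 0.211] pointing down, gripper open.
Joint ranges: [-2.76, 2.76], [-0.86, 1.69], [-1.03, 1.26], [-2.2, 2.34], [-1.47, 1.5], [-3.14, 3.14]. Speed limits (rad/s): [2.57, 2.57, 3.14, 3.14, 3.14, 3.14].

INTERFACE

Orientations are given as a unit quaternion [w, x, y, z].
In Python, from workcell import env gives the robot as it stands.
- The arm moves only by the tool carry_out, never from a script. Its argument "moves" is one flat list of numbers, 7 for each row, row after row: the gripper command: -1 is shut, 1 is fully open, values between are in proportion, then the shift along the tool's x, y, z in m, then the turn, a rotation vector about the tool's x, y, z in degrees. A call has exactly 5 rows; each row shifts and turns the pose as measured when the row begins, along the tool's axes as they then stand; what a row does not reach is not made up. A row lasts 1/8 s, in which the tool goes at most 62.5 mm and 10.7 degrees, less where a joint would pass 70% of its speed; a pose out of reach is approached as far as the arm can. A call is refused whole if a number of a shift passes 0.0625 or a number of a turn 10.7, either way. A call with a gripper value outside its range is refused whole. The fingers move at their own pace and stop on an object; "squeeze" is the grip in N (left out, the last holds). Time passes only in rows, so rows that do not move let the fingers close, or fill a call up. It gives the time, the measured TCP pose, the force and the opening at its end, in the units of the state.
- env.get_state(): the state, without advancing time (a new reading comes with each control period).
- env.read_camera(name): name is "scene" or "side" or "wrist"; returns the picture (480x640x3 uint8, red, green, blue); there is no depth.
- env.calibration(name): a dict with "camera_matrix" (3x3 intrinsics, pixels), "k1" (the pictures are not rectified: a ray, as slopes to the right and down, at radius r is drawn at 1 + k1 r^2 times it, then the intrinsics apply), "rvec" (rotation vector, rad) and "tvec" (3), from world to camera coordinates, as OpenCV has them; the wrist camera has in their place "hand_eye" (4x4, takes a point from camera to tool coordinates, whose origin is the TCP and whose axes are the tool frame's). Camera axes: x right, y down, z forward; pixel columns grow to the right and rows downward; lengths in m; the calibration is good to about 2 mm. A picture is of the moment at which its call begins: read the wrist's pose just before it. calibration takes no time and is no camera call.
- env.hand_in(): hands the job in, once; it reports no verdict.
The state is a dict: "clock": time; "joint_pos": joint angles; "qvel": joint speeds; "tau": joint torques, N m; "tcp_pos": TCP position; "orientation": TCP orientation; "wrist_force": force on the tool from outside, world axes, zero at the start; "ft_torque": the same for the moment, N m; "finger_gap": finger opening in m.
Only numpy, scipy, OpenCV 4.12 (cv2) and the standard library are available. Lean on these libraries where they do the work, as an engineer would, in place of code of your own. Each camera call takes 0.05 s, during which the arm holds its last target. There are 200 camera calls.

TASK

The four gold-lidded jars stand in a row in the metal feed lane: push them along the lane together, as one unbroken row, until the first one is fully home against the red end stop and no gaps are left between them. Push with the fingertips on the rearmost jar only, the one farthest from the stop; do not lift or tip any jar, and leave everything else on the table where it is. Finish with the gripper clear of the jars.

Things in the scene. Friction and masses are not known exactly. Their poses are not given: they have to be found in the camera images.
- rail: straight feed lane fixed to the table, 320 mm long (its y axis), 60 mm wide (its x axis): aluminium floor 5 mm thick between two steel side walls 6.5 mm thick, 47 mm apart inside, whose tops are 17 mm above the table (12 mm above the lane floor). Origin: middle of its underside, at table height; z up. Both ends of the walls are open; the stop closes one end.
- stop: red block fixed at one end of the lane, either its +y or its -y end: the end stop. 60 mm across the lane, 30 mm along it, 36 mm high. Origin: centre of its underside, at table height, 175 mm from the lane's origin; the face that the row must meet is 15 mm from it, at the lane's very end. Rigid, does not give way.
- lip: flat white plate, 60 x 30 mm and 5 mm thick, fixed at the other (open) end of the lane, level with the lane floor. Origin: centre of its underside.
- jar_a: one of the four square green glass jars with round gold lids standing in the lane: glass body 44 x 44 mm and 34 mm high, lid 40 mm across and 14 mm high, 48 mm tall in all, about 120 g. Origin: centre of its underside, 5 mm above the table; z up, its y along the lane. It stands loosely, sliding on the lane floor. The row is jar_a, jar_b, jar_c, jar_d in order along the lane's +y, touching one another (about 44 mm centre to centre). The end jar on the lane's -y side.
- jar_b: one of the four square green glass jars with round gold lids standing in the lane: glass body 44 x 44 mm and 34 mm high, lid 40 mm across and 14 mm high, 48 mm tall in all, about 120 g. Origin: centre of its underside, 5 mm above the table; z up, its y along the lane. It stands loosely, sliding on the lane floor. The row is jar_a, jar_b, jar_c, jar_d in order along the lane's +y, touching one another (about 44 mm centre to centre). A middle jar.
- jar_c: one of the four square green glass jars with round gold lids standing in the lane: glass body 44 x 44 mm and 34 mm high, lid 40 mm across and 14 mm high, 48 mm tall in all, about 120 g. Origin: centre of its underside, 5 mm above the table; z up, its y along the lane. It stands loosely, sliding on the lane floor. The row is jar_a, jar_b, jar_c, jar_d in order along the lane's +y, touching one another (about 44 mm centre to centre). A middle jar.
- jar_d: one of the four square green glass jars with round gold lids standing in the lane: glass body 44 x 44 mm and 34 mm high, lid 40 mm across and 14 mm high, 48 mm tall in all, about 120 g. Origin: centre of its underside, 5 mm above the table; z up, its y along the lane. It stands loosely, sliding on the lane floor. The row is jar_a, jar_b, jar_c, jar_d in order along the lane's +y, touching one another (about 44 mm centre to centre). The end jar on the lane's +y side.
- spray_a: Bystander, loose, to be left where it is: dark green spray bottle with black cap, 42 mm across, 128 mm tall, about 150 g. Origin: centre of its underside.
- spray_b: Bystander, loose, to be left where it is: dark green spray bottle with black cap, 42 mm across, 128 mm tall, about 150 g. Origin: centre of its underside.
- carton: Bystander, loose, to be left where it is: green and white carton, 50 x 50 x 80 mm tall, about 130 g. Origin: centre of its underside.
- spare_jar: Bystander, loose, to be left where it is: a jar like those of the row (44 x 44 mm, 48 mm tall) but with a black lid, standing on the table beside the lane. Origin: centre of its underside.
- label_roll: Bystander, loose, to be left where it is: white roll of labels lying flat, 72 mm across, hole 32 mm, 25 mm high. Origin: centre of its underside.
- spatula: Bystander, loose, to be left where it is: spatula lying on the table, about 190 mm long along its x axis. Origin: centre of its underside.
Things that resemble listed ones, but are neither listed nor needed, are in the scene too. Leave any orange look-alike of the jar_b alone.

How it is judged:
At the end, for the whole second after the job is handed in: The jar nearest the stop is within 4.5 mm of its face, gaps between neighbouring jars are at most 4 mm, all four stand upright (within 0.1 rad) and at rest on the lane floor between its walls, and every bystander is within 15 mm of where it started (horizontal distance between any of jar_a, jar_d and stop below 0.0415 m and horizontal distance between jar_a and jar_b below 0.048 m and horizontal distance between jar_b and jar_c below 0.048 m and horizontal distance between jar_c and jar_d below 0.048 m and height (world z) of each of jar_a, jar_b, jar_c, jar_d below 0.01 m and angle between each of jar_a, jar_b, jar_c, jar_d's own z axis and vertical below 0.1 rad and x of jar_a in the frame of rail between -0.006 and 0.006 m and linear speed of each of jar_a, jar_b, jar_c, jar_d below 0.02 m/s and x of jar_b in the frame of rail between -0.006 and 0.006 m and x of jar_c in the frame of rail between -0.006 and 0.006 m and x of jar_d in the frame of rail between -0.006 and 0.006 m and distance of each of spray_a, spray_b, carton, spare_jar, label_roll, spatula from where it was at the start of the episode below 0.015 m); the robot touches nothing.
It fails at once if a jar of the row is lifted more than 8 mm off the lane floor (height (world z) of any of jar_a, jar_b, jar_c, jar_d above 0.013 m).
It fails at once if a jar of the row is tipped by more than 0.3 rad (angle between any of jar_a, jar_b, jar_c, jar_d's own z axis and vertical above 0.3 rad).
It fails at once if the row is broken up: a gap of more than 16 mm opens between neighbouring jars (horizontal distance between jar_a and jar_b above 0.06 m or horizontal distance between jar_b and jar_c above 0.06 m or horizontal distance between jar_c and jar_d above 0.06 m).
It fails at once if the fingers press on a jar of the row other than the rearmost (the one farthest from the stop) (contact force between the fingers and jar_b above 1 N or contact force between the fingers and jar_c above 1 N or (y of stop in the frame of rail above 0 m and contact force between the fingers and jar_d above 1 N) or (y of stop in the frame of rail below 0 m and contact force between the fingers and jar_a above 1 N)).
It fails at once if a bystander (spray bottle, carton, spare jar, label roll or spatula) is moved more than 15 mm (distance of any of spray_a, spray_b, carton, spare_jar, label_roll, spatula from where it was at the start of the episode above 0.015 m).
It also fails if it takes over 32 s, if anything falls off the work surface, if the arm or the gripper's body presses on something with over 40 N, if the wrist force passes 120 N, or if a joint passes its speed limit or range.

## Working session

There is one attempt and no reset: what is moved stays moved. The work goes in short steps, Python scripts to look and compute and a tool call to move; the robot and the scene stay as the last step left them, time stands still between calls to the robot, and variables do not carry over. Pictures are saved under pics/ and viewed, about 8 in all and at most 12, crops included, and the job is handed in when it is done.

Besides the shell and the picture viewer there is one more tool, called by a JSON object that holds its "op" and its "data", one argument or row to a line. carry_out: Moves the arm, as the interface text tells. Its arguments: {"type":"object","properties":{"moves":{"type":"array"},"squeeze":{"type":"number"}},"required":["moves"]}

```bash
mkdir -p pics; ls; python3 - <<'E'
from workcell import env
import cv2,numpy as np
a=env.read_camera("scene");b=env.read_camera("side")
cv2.imwrite("pics/scene.png",a[:,:,::-1]);cv2.imwrite("pics/side.png",b[:,:,::-1])
s=env.get_state()
for k in ("clock","tcp_pos","orientation","finger_gap","wrist_force"):print(k,s[k])
for n in("scene","side","wrist"):print(n,env.calibration(n))
E
```

```text
pics
clock 0.1
tcp_pos [ 0.1515369  -0.55418602  0.20999459]
orientation [-5.88027633e-04  7.94876713e-01 -6.06770417e-01 -5.71552702e-04]
finger_gap 0.08533089179493909
wrist_force [ 0.09816238  0.05253022 -0.38765682]
scene {'camera_matrix': array([[482.74418242,   0.        , 315.01273765],
       [  0.        , 482.74418242, 239.53588649],
       [  0.        ,   0.        ,   1.        ]]), 'k1': -0.01419048339672908, 'rvec': array([ 1.33586906,  1.98441418, -1.05490328]), 'tvec': array([ 0.19372805, -0.25595013,  1.53275937])}
side {'camera_matrix': array([[452.45652459,   0.        , 320.4677801 ],
       [  0.        , 452.45652459, 238.91584339],
       [  0.        ,   0.        ,   1.        ]]), 'k1': -0.026816305842598025, 'rvec': array([ 2.13154666, -0.35062287,  0.21229396]), 'tvec': array([-0.51759785,  0.13818038,  0.77718266])}
wrist {'camera_matrix': array([[430.23813953,   0.        , 319.26378946],
       [  0.        , 430.23813953, 240.54315114],
       [  0.        ,   0.        ,   1.        ]]), 'k1': -0.08358038001430691, 'hand_eye': array([[ 9.99999669e-01,  4.82537978e-04, -6.55826229e-04,
         1.28770873e-04],
       [-2.79574031e-04,  9.59988550e-01,  2.80039114e-01,
        -7.06001630e-02],
       [ 7.64715178e-04, -2.80038838e-01,  9.59988367e-01,
        -1.63228039e-01],
       [ 0.00000000e+00,  0.00000000e+00,  0.00000000e+00,
         1.00000000e+00]])}
```

View pics/scene.png

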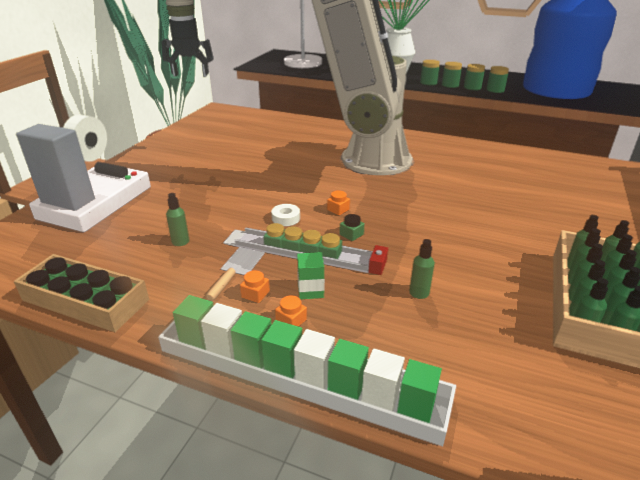

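View pics/side.png

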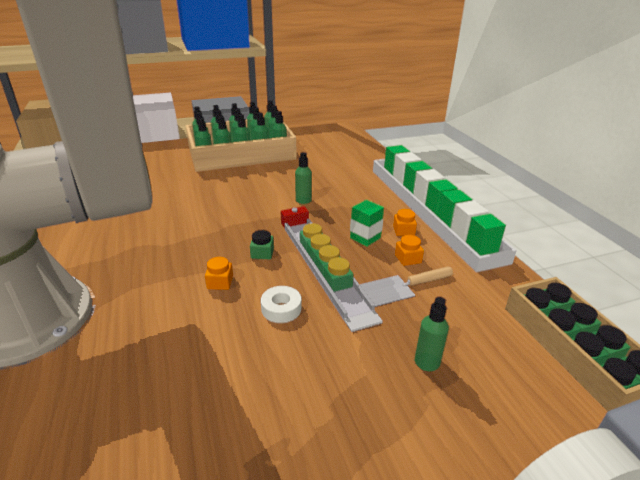

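The scene view shows the stop at (378,260), the lip at about (237,237) and the lids from (275,230) to (331,240), rearmost at the left. In the side view the stop is at (295,216), the rear lid at (340,267) and the lip at (365,320). The carton, spatula and roll flank the lane.

```bash
cat > h.py <<'E'
from workcell import env
import cv2,numpy as np
from scipy.spatial.transform import Rotation as R
def extr(n,st=None):
    c=env.calibration(n)
    if n!="wrist":
        M=R.from_rotvec(c["rvec"]).as_matrix(); return c,M.T,-M.T@c["tvec"]
    q=st["orientation"];T=R.from_quat([q[1],q[2],q[3],q[0]]).as_matrix();H=c["hand_eye"]
    return c,T@H[:3,:3],T@H[:3,3]+st["tcp_pos"]
def plane(n,uv,z,st=None):
    c,M,o=extr(n,st);uv=np.float64(uv).reshape(-1,1,2)
    s=cv2.undistortPoints(uv,c["camera_matrix"],np.array([c["k1"],0,0,0.]))[:,0]
    d=np.c_[s,np.ones(len(s))]@M.T
    return o+d*((z-o[2])/d[:,2])[:,None]
def blobs(im,lo,hi,amin,roi=None):
    h=cv2.cvtColor(im,cv2.COLOR_RGB2HSV);m=cv2.inRange(h,lo,hi)
    if roi: k=np.zeros_like(m);x0,y0,x1,y1=roi;k[y0:y1,x0:x1]=255;m&=k
    n,l,s,c=cv2.connectedComponentsWithStats(m)
    return [(c[i],s[i]) for i in range(1,n) if s[i,4]>=amin],m
E
python3 - <<'E'
from h import *
for n,roi in(("scene",(225,190,400,290)),("side",(270,195,390,340))):
    im=cv2.imread(f"pics/{n}.png")[:,:,::-1].copy()
    print(n)
    for nm,lo,hi,z in(("gold",(17,110,90),(28,255,255),.053),("red",(0,180,60),(4,255,255),.03),("red",(174,180,60),(180,255,255),.03)):
        for c,s in blobs(im,lo,hi,15,roi)[0]: print(nm,c.round(1),s,plane(n,c,z).round(4))
    x0,y0,x1,y1=roi
    cv2.imwrite(f"pics/{n}_c.png",cv2.resize(im[y0:y1,x0:x1,::-1],None,fx=4,fy=4,interpolation=cv2.INTER_CUBIC))
a=cv2.imread("pics/scene_c.png");b=cv2.imread("pics/side_c.png")
cv2.imwrite("pics/c.png",np.vstack([cv2.resize(a,(700,400))[:, :]]))
E
```

```text
scene
gold [293.3 233. ] [267 223  54  21 619] [[ 0.5616 -0.0327  0.053 ]]
gold [330.7 239.9] [322 233  21  15 229] [[0.5561 0.0548 0.053 ]]
red [378.3 259.5] [370 246  18  28 308] [[0.5561 0.1646 0.03  ]]
side
gold [326.3 249.1] [ 303  223   50   52 1058] [[ 0.5476 -0.0334  0.053 ]]
red [294.4 216.1] [281 207  28  19 332] [[0.5351 0.1437 0.03  ]]
```

View pics/side_c.png

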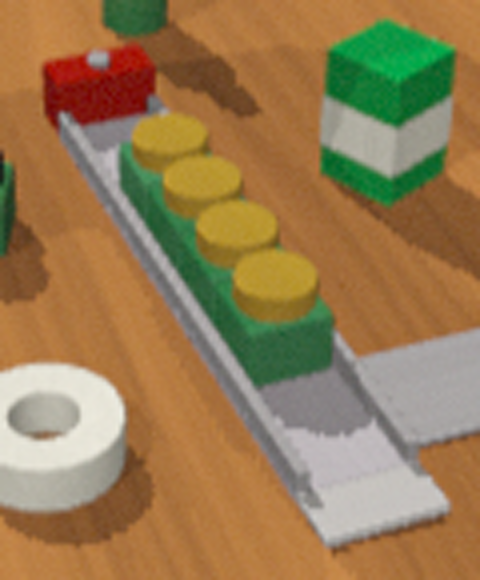

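View pics/c.png

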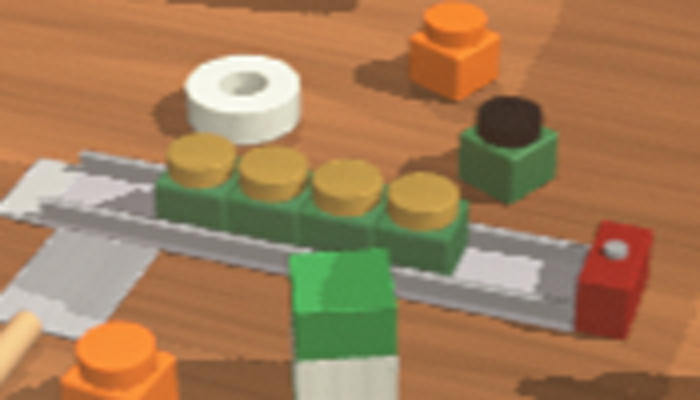

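Side crop lid tops are at (170,136), (202,181), (237,227), (275,279). Scene crop lid tops are at (201,153), (273,166), (347,178), (423,193), and the lane behind the rear jar is free.

```bash
python3 - <<'E'
from h import *
f=lambda p,o:(np.array(p)+.5)/4-.5+np.array(o)
S=plane("side",f([(170,136),(202,181),(237,227),(275,279)],(270,195)),.053)
C=plane("scene",f([(423,193),(347,178),(273,166),(201,153)],(225,190)),.053)
print(S.round(4));print(C.round(4))
for P in(S,C):
    d=(P[0]-P[3])[:2];print(np.linalg.norm(d)/3,np.degrees(np.arctan2(d[1],d[0])))
print("lip outer corners",plane("side",f([(328,542),(449,505)],(270,195)),.005).round(4),plane("scene",f([(45,160),(0,208)],(225,190)),.005).round(4))
print("stop top",plane("side",f([(45,65),(155,90),(150,48)],(270,195)),.036).round(4),plane("scene",f([(598,225),(652,228),(630,275),(582,268)],(225,190)),.036).round(4))
print("stop base front",plane("side",f([(60,118)],(270,195)),.017).round(4))
from h import env
E
```

```text
[[ 0.5449  0.0459  0.053 ]
 [ 0.5468  0.0008  0.053 ]
 [ 0.5497 -0.0422  0.053 ]
 [ 0.552  -0.087   0.053 ]]
[[ 0.5488  0.0513  0.053 ]
 [ 0.5506  0.0066  0.053 ]
 [ 0.5549 -0.0368  0.053 ]
 [ 0.5579 -0.0805  0.053 ]]
0.044363623446724086 93.05432293921886
0.04403761952055937 93.94262513317423
lip outer corners [[ 0.5314 -0.2077  0.005 ]
 [ 0.5897 -0.2035  0.005 ]] [[ 0.5345 -0.2009  0.005 ]
 [ 0.5901 -0.1993  0.005 ]]
stop top [[0.5096 0.1657 0.036 ]
 [0.5608 0.1201 0.036 ]
 [0.5727 0.1665 0.036 ]] [[0.5185 0.1438 0.036 ]
 [0.5101 0.1723 0.036 ]
 [0.5572 0.1729 0.036 ]
 [0.5607 0.1473 0.036 ]]
stop base front [[0.5101 0.1374 0.017 ]]
```

{"op": "carry_out", "data": {
  "moves": [-1,-0.029,-0.05,0,0,0,-7.8,-1,-0.022,-0.053,0,0,0,-7.8,-1,-0.014,-0.055,0,0,0,-7.8,-1,-0.007,-0.057,0,0,0,-7.8,-1,0.001,-0.057,0,0,0,-7.8],
  "squeeze": 40
}}

```text
clock: 0.72
tcp_pos: [0.3532, -0.3457, 0.2072]
orientation: [-0.002, 0.954, -0.301, -0.001]
wrist_force: [0.9, -0.9, -0.3]
finger_gap: 0.0002
```

```bash
cat > st.py <<'E'
from h import *
def rep(tgt=None,yaw=93.5):
    s=env.get_state();q=s["orientation"];T=R.from_quat([q[1],q[2],q[3],q[0]]).as_matrix()
    print("t",s["clock"],"tcp",s["tcp_pos"].round(4),"xang",np.degrees(np.arctan2(T[1,0],T[0,0])).round(2),"z",T[:,2].round(4),"F",s["wrist_force"].round(1),"gap",s["finger_gap"],"tip",env.tip_reach)
    if tgt is not None: print("tool shift",(T.T@(np.array(tgt)-s["tcp_pos"])).round(4))
    return s
E
python3 - <<'E'
from st import *
rep((.557,-.145,.18))
f=lambda p,o:(np.array(p)+.5)/4-.5+np.array(o)
print("carton top",plane("side",f([(330,57),(390,90),(455,52),(388,20)],(270,195)),.08).round(3))
print("roll top",plane("side",f([(45,425)],(270,195)),.025).round(3))
print("sprays base",plane("side",[(430,365),(304,200)],0).round(3))
E
```

```text
t 0.725 tcp [ 0.3532 -0.3457  0.2072] xang -34.99 z [-0.0012  0.0046 -1.    ] F [ 0.9 -0.9 -0.3] gap 0.00016437403833169094 tip 0.011
tool shift [ 0.052  -0.2812  0.0279]
carton top [[0.636 0.054 0.08 ]
 [0.653 0.013 0.08 ]
 [0.702 0.039 0.08 ]
 [0.683 0.083 0.08 ]]
roll top [[ 0.432 -0.121  0.025]]
sprays base [[ 0.621 -0.313  0.   ]
 [ 0.595  0.263  0.   ]]
```

{"op": "carry_out", "data": {
  "moves": [-1,0.01,-0.056,0,0,0,-7.7,-1,0.018,-0.054,0,0,0,-7.7,-1,0.025,-0.051,0,0,0,-7.7,-1,0.032,-0.048,0,0,0,-7.7,-1,0.038,-0.043,0,0,0,-7.7]
}}

```text
clock: 1.35
tcp_pos: [0.5602, -0.1356, 0.2065]
orientation: [-0.003, 0.999, 0.042, -0.001]
wrist_force: [0.5, -1.0, 0.2]
finger_gap: -0.0002
```

```bash
python3 - <<'E'
from st import *
rep((.557,-.145,.024))
s=env.get_state();im=env.read_camera("wrist");cv2.imwrite("pics/w1.png",im[:,:,::-1])
np.save("w1.npy",np.r_[s["tcp_pos"],s["orientation"]])
E
```

```text
t 1.35 tcp [ 0.5602 -0.1356  0.2065] xang 4.79 z [-0.0028  0.005  -1.    ] F [ 0.5 -1.   0.2] gap -0.00016035121236148802 tip 0.011
tool shift [-0.0035  0.01    0.1824]
```

View pics/w1.png

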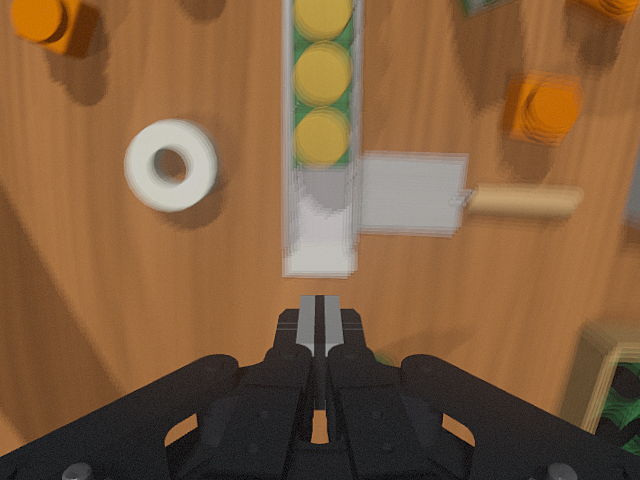

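Rear lid at (322,137), lip at (283–357, 275), spatula blade at (415,193) outside the lane. The picture is motion-blurred, so I measure on a still one.

```bash
python3 - <<'E'
from st import *
for i in range(3): env.read_camera("wrist")
s=rep();im=env.read_camera("wrist");cv2.imwrite("pics/w2.png",im[:,:,::-1])
m=blobs(im,(17,110,90),(28,255,255),100,(270,0,380,180))[1]
cs,_=cv2.findContours(cv2.erode(m,np.ones((5,5))),cv2.RETR_EXTERNAL,cv2.CHAIN_APPROX_SIMPLE)
for c in cs:
    if cv2.contourArea(c)>200:
        (u,v),r=cv2.minEnclosingCircle(c); print((u,v),r,plane("wrist",(u,v),.053,s).round(4))
# lip outer edge / jar rear edge: profile of S along column through lane
h=cv2.cvtColor(im,cv2.COLOR_RGB2HSV)
print([(v,*h[v,321].tolist()) for v in range(150,285,3)])
for v in(230,260): print(v,h[v,270:370:3,1].tolist())
print("lip edge",plane("wrist",[(284,275),(356,275)],.005,s).round(4))
E
```

```text
t 1.55 tcp [ 0.5592 -0.1361  0.206 ] xang 4.63 z [-0.0041  0.0053 -1.    ] F [-0.8 -0.3  0.3] gap 0.00023579806760150432 tip 0.011
(318.0, 143.0500030517578) 25.12980842590332 [[ 0.5529 -0.0835  0.053 ]]
(319.35260009765625, 79.026123046875) 27.076385498046875 [[ 0.5503 -0.0393  0.053 ]]
(320.5, 12.814285278320312) 27.648895263671875 [[0.5475 0.0041 0.053 ]]
[(150, 22, 152, 181), (153, 22, 160, 175), (156, 22, 157, 179), (159, 21, 151, 177), (162, 21, 156, 177), (165, 21, 152, 178), (168, 22, 146, 182), (171, 45, 32, 97), (174, 12, 8, 151), (177, 23, 7, 151), (180, 11, 14, 150), (183, 6, 8, 151), (186, 176, 12, 149), (189, 174, 8, 151), (192, 10, 10, 150), (195, 0, 7, 148), (198, 10, 11, 144), (201, 0, 5, 144), (204, 173, 7, 144), (207, 8, 14, 149), (210, 0, 4, 144), (213, 170, 10, 149), (216, 0, 7, 190), (219, 175, 8, 186), (222, 0, 6, 184), (225, 175, 8, 187), (228, 6, 7, 185), (231, 5, 8, 186), (234, 18, 7, 183), (237, 6, 7, 185), (240, 0, 6, 185), (243, 6, 7, 185), (246, 173, 6, 180), (249, 23, 12, 195), (252, 13, 12, 194), (255, 26, 9, 190), (258, 20, 12, 195), (261, 26, 9, 192), (264, 30, 9, 193), (267, 23, 12, 193), (270, 25, 15, 191), (273, 19, 11, 192), (276, 13, 12, 193), (279, 12, 146, 117), (282, 14, 139, 158)]
230 [138, 144, 138, 147, 5, 11, 10, 6, 9, 13, 7, 7, 5, 7, 5, 7, 4, 8, 8, 6, 7, 5, 5, 8, 8, 8, 6, 7, 13, 8, 8, 8, 11, 14]
260 [144, 143, 133, 143, 87, 8, 9, 13, 11, 12, 13, 13, 12, 12, 11, 9, 14, 11, 12, 12, 7, 12, 12, 11, 12, 13, 10, 129, 134, 137, 142, 137, 136, 137]
lip edge [[ 0.5315 -0.2048  0.005 ]
 [ 0.5963 -0.1994  0.005 ]]
```

{"op": "carry_out", "data": {
  "moves": [-1,-0.003,0.009,0.03,0,0,1.1,-1,0,0,0.055,0,0,0,-1,0,0,0.05,0,0,0,-1,0,0,0.03,0,0,0,-1,0,0,0,0,0,0]
}}

```text
clock: 2.22
tcp_pos: [0.551, -0.1539, 0.0388]
orientation: [-0.002, 1.0, 0.021, -0.001]
wrist_force: [-0.4, 0.3, 0.7]
finger_gap: 0.0001
```

```bash
python3 - <<'E'
from st import *
rep((.557,-.145,.024))
E
```

```text
t 2.225 tcp [ 0.551  -0.1539  0.0388] xang 2.45 z [-0.0025  0.003  -1.    ] F [-0.4  0.3  0.7] gap 8.02804132827039e-05 tip 0.011
tool shift [ 0.0064 -0.0086  0.0148]
```

{"op": "carry_out", "data": {
  "moves": [-1,0.006,-0.008,0,0,0,-1,-1,0,0,0,0,0,0,-1,0,0,0.008,0,0,0,-1,0,0,0.004,0,0,0,-1,0,0,0,0,0,0]
}}

```text
clock: 2.85
tcp_pos: [0.5599, -0.1479, 0.0316]
orientation: [0.0, 1.0, 0.029, 0.003]
wrist_force: [-0.2, -0.3, 0.2]
finger_gap: -0.0003
```

```bash
python3 - <<'E'
from st import *
rep((.556,-.122,.024))
E
```

```text
t 2.85 tcp [ 0.5599 -0.1479  0.0316] xang 3.36 z [ 5.2e-03 -4.0e-04 -1.0e+00] F [-0.2 -0.3  0.2] gap -0.00028506093450527374 tip 0.011
tool shift [-0.0024 -0.0261  0.0075]
```

{"op": "carry_out", "data": {
  "moves": [-1,-0.003,0,0.004,0,0,0,-1,0,-0.005,0.003,0,0,0,-1,0,-0.006,0,0,0,0,-1,0,-0.006,0,0,0,0,-1,0,0,0,0,0,0]
}}

```text
clock: 3.48
tcp_pos: [0.5553, -0.1294, 0.024]
orientation: [0.0, 1.0, 0.03, 0.002]
wrist_force: [-0.0, -1.4, -0.3]
finger_gap: -0.0002
```

```bash
python3 - <<'E'
from st import *
rep((.553,-.112,.025))
im=env.read_camera("side")[190:340,270:430]
cv2.imwrite("pics/s2.png",cv2.resize(im[:,:,::-1],None,fx=4,fy=4,interpolation=cv2.INTER_CUBIC))
E
```

```text
t 3.475 tcp [ 0.5553 -0.1294  0.024 ] xang 3.39 z [ 0.0046 -0.     -1.    ] F [-0.  -1.4 -0.3] gap -0.00022218664587207824 tip 0.011
tool shift [-0.0013 -0.0175 -0.0011]
```

View pics/s2.png

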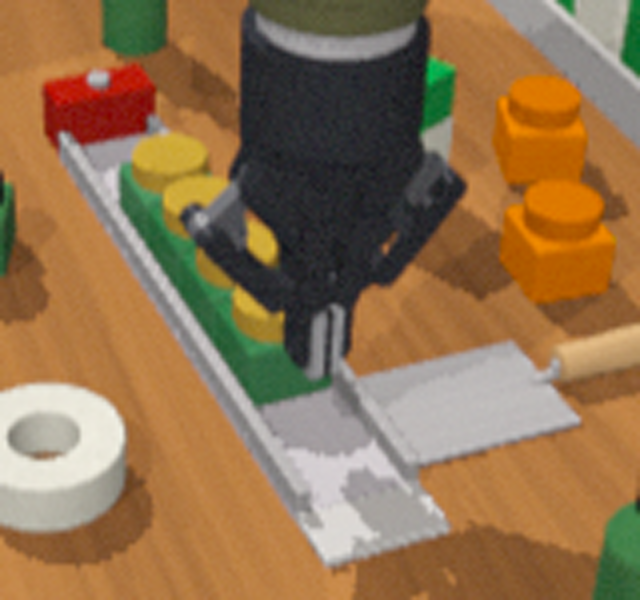

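Fingertips appear at crop (318,378), just at the jar's rear face, closer than the numbers suggest. I'll compare with the projected TCP.

```bash
python3 - <<'E'
from st import *
s=rep()
c=env.calibration("side")
def pj(P): 
    p=cv2.projectPoints(np.float64(P).reshape(-1,1,3),c["rvec"],c["tvec"],c["camera_matrix"],np.array([c["k1"],0,0,0.]))[0][:,0]
    return ((p-[270,190]+.5)*4-.5).round(0)
t=s["tcp_pos"]
print("tip",pj([t-[0,0,.011],t+[.015,-.011,-.011],t+[-.015,-.011,-.011]]))
print("jar rear bottom/top",pj([[.5325,-.107,.005],[.576,-.104,.005],[.5325,-.107,.039],[.576,-.104,.039]]))
print("cam",extr("side")[2])
E
```

```text
t 3.525 tcp [ 0.5555 -0.1297  0.024 ] xang 3.38 z [ 4.9e-03 -2.0e-04 -1.0e+00] F [-0.2  0.9 -0.6] gap 0.00022042795595032666 tip 0.011
tip [[312. 421.]
 [352. 429.]
 [291. 443.]]
jar rear bottom/top [[247. 414.]
 [331. 392.]
 [250. 357.]
 [335. 335.]]
cam [ 0.29145237 -0.70865147  0.5512557 ]
```

```bash
python3 - <<'E'
from st import *
c=env.calibration("wrist");H=np.linalg.inv(c["hand_eye"])
for P in([0,0,.011],[0,-.011,.011],[.011,-.011,.011],[0,0,-.008]):
    p=H@np.r_[P,1];print(P,cv2.projectPoints(p[:3].reshape(1,1,3),np.zeros(3),np.zeros(3),c["camera_matrix"],np.array([c["k1"],0,0,0.]))[0].ravel().round(0))
w=env.read_camera("wrist");im=env.read_camera("scene")[190:290,225:400]
s=env.get_state();c=env.calibration("scene")
p=cv2.projectPoints((s["tcp_pos"]-[0,0,.011]).reshape(1,1,3),c["rvec"],c["tvec"],c["camera_matrix"],np.array([c["k1"],0,0,0.]))[0].ravel()
print("scene tip crop",((p-[225,190]+.5)*4-.5))
a=cv2.resize(im,(700,400),interpolation=cv2.INTER_CUBIC);b=w[150:350,240:400]
b=cv2.resize(b,(160,200))
o=np.vstack([a,np.zeros((200,700,3),np.uint8)]);o[400:,:160]=b
cv2.imwrite("pics/s3.png",o[:,:,::-1])
E
```

```text
[0, 0, 0.011] [320. 285.]
[0, -0.011, 0.011] [320. 261.]
[0.011, -0.011, 0.011] [346. 261.]
[0, 0, -0.008] [320. 303.]
scene tip crop [130.5211998  190.97664916]
```

View pics/s3.png

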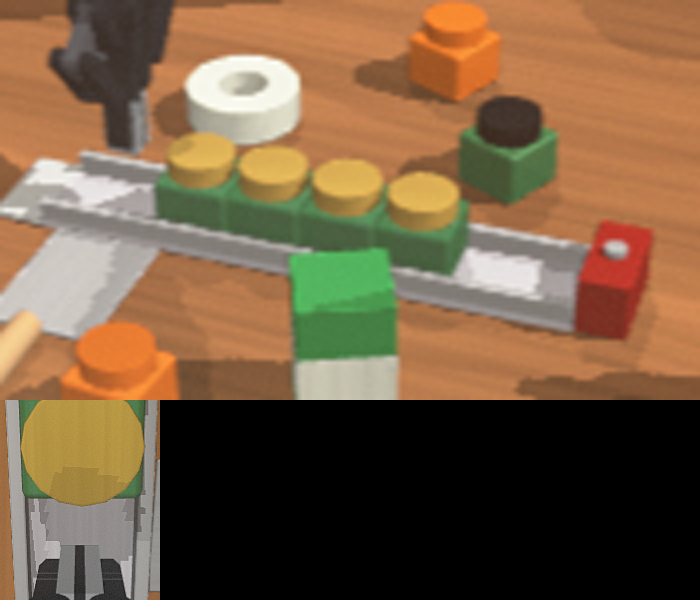

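Both outside views put the real tip about 40 crop px (roughly 20 mm) higher than the state says: (127,150) in the scene crop against the expected (130,191). I'll triangulate it.

```bash
python3 - <<'E'
from st import *
s=env.get_state();print(s["tcp_pos"])
f=lambda p,o:(np.array(p)+.5)/4-.5+np.array(o)
L=[]
for n,uv in(("side",f((318,378),(270,190))),("scene",f((127,150),(225,190)))):
    o=extr(n)[2];d=plane(n,uv,0.)[0]-o;L.append((o,d/np.linalg.norm(d)))
A=sum(np.eye(3)-np.outer(d,d) for o,d in L);b=sum((np.eye(3)-np.outer(d,d))@o for o,d in L)
P=np.linalg.solve(A,b);print(P,[np.linalg.norm(np.cross(P-o,d)) for o,d in L])
E
```

```text
[ 0.55558568 -0.13006466  0.02404433]
[ 0.55503418 -0.13150059  0.04047756] [np.float64(0.0010168446832477525), np.float64(0.001016844683247896)]
```

The triangulated tip is at z≈0.040 (rays meet within 1 mm, xy agrees), not 0.013. I trust the cameras and lower about 20 mm in small steps, watching the force.

{"op": "carry_out", "data": {
  "moves": [-1,0.001,0,0.006,0,0,0,-1,0,0,0.006,0,0,0,-1,0,0,0.006,0,0,0,-1,0,0,0.003,0,0,0,-1,0,0,0,0,0,0]
}}

```text
clock: 4.25
tcp_pos: [0.5565, -0.1305, 0.001]
orientation: [0.0, 1.0, 0.029, 0.002]
wrist_force: [0.2, -0.2, 0.1]
finger_gap: 0.0
```

```bash
python3 - <<'E'
from st import *
rep()
im=env.read_camera("side")[230:330,300:400];b=env.read_camera("scene")[190:290,225:325]
o=np.hstack([cv2.resize(i,(400,400),interpolation=cv2.INTER_CUBIC) for i in(im,b)])
cv2.imwrite("pics/s4.png",o[:,:,::-1])
E
```

```text
t 4.25 tcp [ 0.5565 -0.1305  0.001 ] xang 3.31 z [ 4.3e-03 -1.0e-04 -1.0e+00] F [ 0.2 -0.2  0.1] gap 2.3320957188087977e-05 tip 0.011
```

View pics/s4.png

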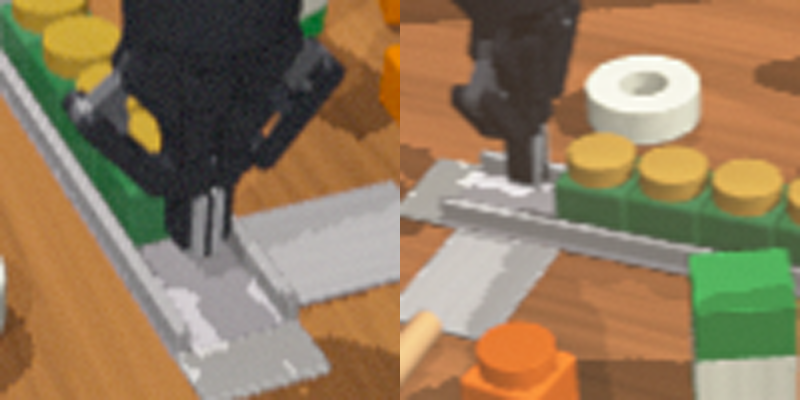

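Tips are now in the lane behind the rear jar: side crop (210,255), scene crop (125,187), z≈0.017, no contact. Starting the push.

{"op": "carry_out", "data": {
  "moves": [-1,0,-0.006,0,0,0,0,-1,0,-0.006,0,0,0,0,-1,0,-0.005,0,0,0,0,-1,0,-0.005,0,0,0,0,-1,0,-0.005,0,0,0,0]
}}

```text
clock: 4.97
tcp_pos: [0.556, -0.1033, 0.0022]
orientation: [0.002, 1.0, 0.028, 0.003]
wrist_force: [0.0, -2.8, -1.0]
finger_gap: 0.0002
```

```bash
cat > lids.py <<'E'
from st import *
s=rep()
im=env.read_camera("wrist")
m=blobs(im,(17,110,90),(28,255,255),100)[1]
cs,_=cv2.findContours(cv2.erode(m,np.ones((5,5))),cv2.RETR_EXTERNAL,cv2.CHAIN_APPROX_SIMPLE)
s["tcp_pos"]=s["tcp_pos"]+[0,0,.027]
for c in cs:
    if cv2.contourArea(c)>200:
        (u,v),r=cv2.minEnclosingCircle(c); print("lid",round(u),round(v),round(r),plane("wrist",(u,v),.053,s).round(4))
E
python3 lids.py
```

```text
t 4.975 tcp [ 0.556  -0.1033  0.0022] xang 3.26 z [ 0.0066 -0.0036 -1.    ] F [ 0.  -2.8 -1. ] gap 0.00019507555798844143 tip 0.011
lid 317 253 69 [[ 0.5531 -0.0774  0.053 ]]
lid 316 89 79 [[ 0.5498 -0.0244  0.053 ]]
```

{"op": "carry_out", "data": {
  "moves": [-1,-0.001,-0.006,0,0,0,0,-1,0,-0.006,0,0,0,0,-1,0,-0.006,0.001,0,0,0,-1,0,-0.006,0,0,0,0,-1,0,-0.006,0,0,0,0]
}}

```text
clock: 5.65
tcp_pos: [0.5541, -0.0726, 0.002]
orientation: [0.003, 1.0, 0.028, 0.004]
wrist_force: [-0.3, -2.9, -0.5]
finger_gap: -0.0001
```

```bash
sed -i '/+\[0,0,.027\]/d' lids.py; python3 lids.py
```

```text
t 5.65 tcp [ 0.5541 -0.0726  0.002 ] xang 3.22 z [ 0.0088 -0.0061 -0.9999] F [-0.3 -2.9 -0.5] gap -0.00013701299453119592 tip 0.011
lid 317 253 69 [[ 0.5506 -0.0377  0.053 ]]
lid 316 89 80 [[0.5481 0.0048 0.053 ]]
```

{"op": "carry_out", "data": {
  "moves": [-1,-0.001,-0.006,0,0,0,0,-1,0,-0.006,0,0,0,0,-1,0,-0.005,0,0,0,0,-1,0,-0.003,0,0,0,0,-1,0,-0.003,0,0,0,0]
}}

```text
clock: 6.32
tcp_pos: [0.5517, -0.0476, 0.002]
orientation: [0.003, 1.0, 0.028, 0.004]
wrist_force: [0.3, -3.7, 0.6]
finger_gap: 0.0001
```

{"op": "carry_out", "data": {
  "moves": [-1,0,-0.002,0,0,0,0,-1,0,-0.002,0,0,0,0,-1,0,-0.002,0,0,0,0,-1,0,-0.002,0,0,0,0,-1,0,-0.002,0,0,0,0]
}}

```text
clock: 6.95
tcp_pos: [0.5523, -0.0429, 0.0024]
orientation: [0.009, 1.0, 0.027, 0.005]
wrist_force: [-0.1, -10.7, 0.1]
finger_gap: -0.0
```

{"op": "carry_out", "data": {
  "moves": [-1,0,-0.003,0,0,0,0,-1,0,-0.003,0,0,0,0,-1,0,-0.003,0,0,0,0,-1,0,-0.003,0,0,0,0,-1,0,-0.003,0,0,0,0]
}}

```text
clock: 7.58
tcp_pos: [0.5522, -0.0439, 0.0027]
orientation: [0.025, 0.999, 0.021, 0.004]
wrist_force: [-0.7, -12.4, 0.5]
finger_gap: 0.0
```

```bash
python3 lids.py; python3 - <<'E'
from h import *
im=env.read_camera("scene")[190:290,225:400];b=env.read_camera("side")[190:290,260:400]
o=np.zeros((600,700,3),np.uint8);o[:400]=cv2.resize(im,(700,400),interpolation=cv2.INTER_CUBIC);o[400:,:280]=cv2.resize(b,(280,200),interpolation=cv2.INTER_CUBIC)
cv2.imwrite("pics/s5.png",o[:,:,::-1])
E
```

```text
t 7.575 tcp [ 0.5522 -0.0439  0.0027] xang 2.39 z [ 0.0088 -0.0493 -0.9987] F [ -0.7 -12.4   0.5] gap 3.164707621819797e-05 tip 0.011
lid 315 256 70 [[ 0.5489 -0.0072  0.053 ]]
lid 311 92 81 [[0.5461 0.0351 0.053 ]]
```

View pics/s5.png

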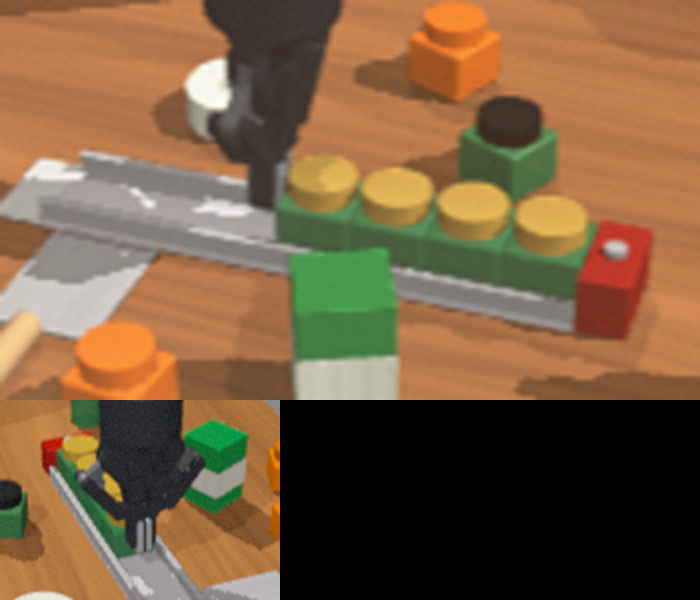

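The row is against the stop: the front jar meets the red block at (585,262), the jars touch one another, and force rises with no motion. Backing off, then up.

{"op": "carry_out", "data": {
  "moves": [-1,0,0.006,0,0,0,0,-1,0,0.012,0,0,0,0,-1,0,0.015,0,0,0,0,-1,0,0.01,-0.02,0,0,0,-1,0,0,-0.05,0,0,0]
}}

```text
clock: 8.35
tcp_pos: [0.5488, -0.0838, 0.071]
orientation: [0.021, 1.0, 0.021, -0.001]
wrist_force: [1.0, 0.4, 0.0]
finger_gap: -0.0002
```

{"op": "carry_out", "data": {
  "moves": [-1,0,0.03,-0.05,0,0,0,-1,0,0.03,-0.05,0,0,0,-1,0,0,-0.03,0,0,0,-1,0,0,0,0,0,0,-1,0,0,0,0,0,0]
}}

```text
clock: 8.98
tcp_pos: [0.5526, -0.1428, 0.2103]
orientation: [0.021, 1.0, 0.021, 0.001]
wrist_force: [-0.5, -0.4, 0.8]
finger_gap: 0.0001
```

```bash
python3 lids.py; python3 - <<'E'
from h import *
im=env.read_camera("scene")[190:290,225:400];b=env.read_camera("side")[190:340,230:450]
o=np.zeros((600,700,3),np.uint8);o[:300,:525]=cv2.resize(im,(525,300),interpolation=cv2.INTER_CUBIC);o[300:,:440]=cv2.resize(b,(440,300),interpolation=cv2.INTER_CUBIC)
cv2.imwrite("pics/s6.png",o[:,:,::-1])
E
```

```text
t 8.975 tcp [ 0.5526 -0.1428  0.2103] xang 2.38 z [ 0.0035 -0.041  -0.9992] F [-0.5 -0.4  0.8] gap 6.73486802863538e-05 tip 0.011
lid 322 14 28 [[ 0.5486 -0.0102  0.053 ]]
```

View pics/s6.png

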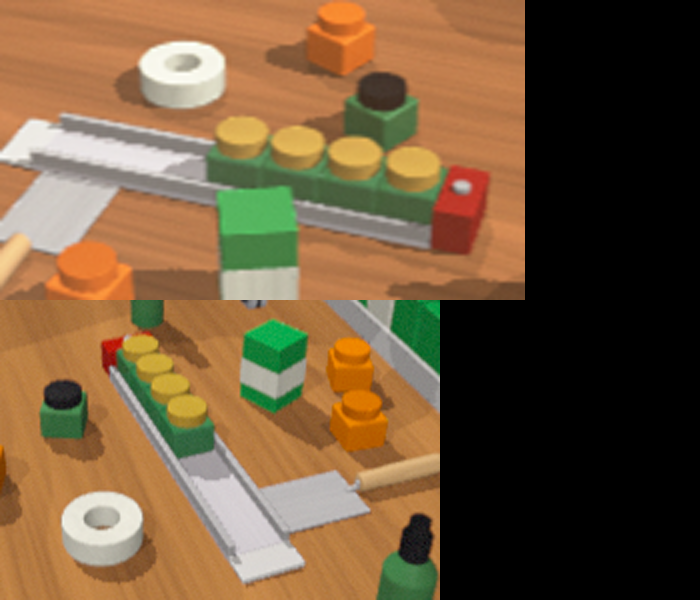

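The jars stand upright in the lane, touching one another and the stop (scene crop contact at (440,200)). The gripper is clear and the bystanders look undisturbed, so I'm handing in.

```bash
python3 -c "
from workcell import env
print(env.hand_in())"
```

```text
the job is handed in; nothing more can be done
None
```

I pushed the row about 75 mm along the lane with the shut fingertips on jar_a only, the rearmost jar, until jar_d met the red stop. I then backed the gripper off, raised it and handed the job in at about 9 s.

- **Row home:** at the stop the force rose from about 3 N to 12 N while the jars stopped moving. The last scene and side views show all four jars upright and touching, with jar_d against the stop. I judged this by eye; I did not measure the final gaps numerically.
- **Bystanders:** none look moved in the last views, and the gripper was clear at z≈0.21 m. I did not measure them or look at every one: spray_b was mostly out of the last crops.
- **Disagreement:** the stated tip position was wrong. Triangulating from the scene and side cameras put the fingertips about 27 mm higher than the state and `env.tip_reach` gave. I trusted the cameras and lowered the tool about 23 mm before pushing, so the contact stayed low on the jar.
- **Tool tilt:** the tool leaned by about 2.5° while pressing at the stop. This did no visible harm.

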